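Clamp a sample cassette upright in the rack

ROBOT

A 7-joint arm with a two-finger parallel gripper is mounted at the origin on the work surface. World frame = base frame: x ahead of the robot, y to its left, z up, the work surface at z = 0. Lengths are in m, angles in rad, forces in N, time in s.
With the tool pointing down it reaches from about 0.425 to 0.875 m from the base axis. Payload 9.9 kg.
Tool frame: the origin (TCP) lies at the very end of the fingers, on their centre line; the grasp point (between the pads) lies 19 mm behind it (grip_depth is the z of the grasp point in the tool frame, in m); z points along the fingers, y is the line along which they close (so a half turn about z gives the same grasp; the last joint's range is limited). The gripper opens to 85 mm and grips with 20 to 120 N. Pads are 22 mm wide; open, the fingers measure 114 mm over their backs; the gripper's body (76 mm by 85 mm) begins 54 mm behind the grasp point. The pads swing forward as they close: fully open they stand 13 mm farther back than shut.
Start: joints at [1.063, 0.576, 0.025, 1.437, -0.015, 1.129, -0.057], TCP at [0.278, -0.615, 0.231] pointing down, gripper open.
Joint ranges: [-2.76, 2.76], [-0.34, 2.15], [-1.52, 1.57], [0.19, 2.46], [-1.09, 4.23], [0.17, 1.99], [-2.82, 2.82]. Speed limits (rad/s): [2.22, 2.22, 3.01, 3.01, 3.14, 3.14, 3.14].

INTERFACE

Orientations are given as a rotation vector (axis times angle).
In Python, from bench import read_state, read_camera, job_done, grip_depth gives the robot as it stands.
- The arm moves only by the shell command python3 -m inch 'ROWS' [FORCE]. ROWS is JSON, a list of rows, each a list of 5 numbers: the closure in counts, from 0 (fully open) to 255 (shut), then the shift along the tool's x, y, z in units of 40 mm (1.0 is 40 mm), then the turn about the tool's z in units of 6 degrees (1.0 is 6 degrees). A call has 1 to 10 rows; each row shifts and turns the commanded pose from where the row before left it, along the tool's axes as they then stand; what a row does not reach is not made up. A row lasts 1/12 s, in which the tool goes at most 41.7 mm and 7.16 degrees, less where a joint would pass 70% of its speed; a pose out of reach is approached as far as the arm can. A call is refused whole if a number of a shift passes 1 or a number of a turn 1, either way. A call with a gripper value outside its range is refused whole. The fingers move at their own pace and stop on an object; FORCE is the grip in N (left out, the last holds). Time passes only in rows, so rows that do not move let the fingers close. It gives the time, the measured TCP pose, the force, the opening and the grip force at its end, in the units of the state.
- read_state(): the state, without advancing time (a new reading comes with each control period).
- read_camera(name): name is "side" or "top" or "wrist"; returns a dict with "color" (480x640x3 uint8, blue, green, red), "fovy" (degrees; the focal length in pixels is half the picture's height over the tangent of half this angle, whatever the lens; pixels are square), "cx", "cy" (the principal point, pixels), "distortion" ([k1, k2, p1, p2, k3] as OpenCV has them; the pictures are not rectified), "R" (3x3) and "t" (3): a world point X has camera coordinates R X + t. Camera axes: x right, y down, z forward; pixel columns grow to the right and rows downward; lengths in m; the calibration is good to about 2 mm. A picture is of the moment at which its call begins. There is no depth.
- job_done(): hands the job in; it is judged then, once.
The state is a dict: "clock": time; "qpos": joint angles; "joint_velocities": joint speeds; "joint_torque": joint torques, N m; "eef_pos": TCP position; "orientation": TCP orientation; "ft_force": force on the tool from outside, world axes, zero at the start; "moment": the same for the moment, N m; "width": finger opening in m; "grip_force": force on a finger pad.
Only numpy, scipy, OpenCV 4.12 (cv2) and the standard library are available. Lean on these libraries where they do the work, as an engineer would, in place of code of your own. Each camera call takes 0.05 s, during which the arm holds its last target. There are 200 camera calls.

TASK

Stand the blue sample cassette that lies on the bench upright in the empty slot of the white rack, yellow end up, and let go of it; then press the rack's red lever down until its detent holds it. The sloping metal stand is there to lean the cassette in while you change your grip. Leave the other lab ware where it stands.

Things in the scene. Friction and masses are not known exactly. Their poses are not given: they have to be found in the camera images.
- cassette: blue flat rigid cassette, 110 x 60 x 14 mm, 0.14 kg, with a yellow band 22 mm wide round one end. Origin: centre of its underside as it lies at the start. x: along the 110 mm length towards the yellow end; y: along the 60 mm width; z: through the 14 mm thickness (up at the start).
- cas_foot (a point): centre of the cassette's plain (blue) 60 x 14 mm end face; axes as the cassette's
- cas_top (a point): centre of the cassette's yellow 60 x 14 mm end face; axes as the cassette's
- stand: fixed metal lean stand: a 44 mm wide backrest slopes up at 45 degrees towards its +x, 62 mm long from the corner at its foot, where a ledge square to it, 16 mm high, carries the cassette's lower end. A cassette leaning in it sticks out 48 mm past the backrest's top and 8 mm each side. Origin: on the bench under it, z up. Foot plate 100 x 60 mm (x from -75 to +25 mm).
- stand_corner (a point): the inner corner between backrest and ledge of the stand, mid-width: stand frame (-45, 0, 30) mm; axes as the stand's
- rack: fixed white clamp rack, base plate 90 x 200 x 12 mm (y from -110 to +90 mm). Origin: on the bench under the empty clamp slot. Both slots run along the rack's x; the empty clamp slot is at y = 0, the storage slot with the grey cassette at y = -85 mm; the lever is on the +y side. z up.
- clamp_slot (a point): centre of the empty slot's floor: rack frame (0, 0, 12) mm, axes as the rack's. Slot 17 mm wide (y), walls 6 mm thick, 70 mm long (x), open ends; above the floor the +y wall is 25 mm and the -y wall (fence) 53 mm high, the top 7 mm being flared lead-in lips. Pressing the lever swings its black rubber jaw in from +y and clamps the cassette against the fence.
- clamp_lever (a joint): angle of the clamp lever (rad): 0 = up (start), sprung; 0.55 = fully down, handle level, held by the detent. Let go below about 0.42 it springs back up; beyond that it snaps down and stays. Pressing takes about 10 N at the red pad. Hinge parallel to the rack's x at rack y = 60, z = 85 mm; pad 98 mm from the hinge.
- lever_pad (a point): centre of the top face of the red pad (34 x 38 mm) at the lever's outer end; moves with the lever, starting near rack frame (0, 138, 145) mm and ending at (0, 158, 95) mm
- stored: bystander: grey cassette of the same size with a green band, standing in the rack's storage slot; its top is 122 mm above the bench. Origin on the centre of one face.
- beaker: bystander: glass beaker, 80 mm across, 100 mm tall; origin under its centre
- bottle: bystander: white bottle with blue cap, 66 mm across, 170 mm tall; origin under its centre
- tubes: bystander: white test-tube rack with tubes, 200 x 100 mm (x, y), 166 mm tall; origin under its centre

How it is judged:
By the outcome, as a careful person would: the job done as asked, in the order asked, and still so for the second after the job is handed in, with the robot touching nothing.
It also fails if it takes over 67 s, if anything falls off the work surface, if the arm or the gripper's body presses on something with over 40 N, if the wrist force passes 120 N, or if a joint passes its speed limit or range.

## Working session

There is one attempt and no reset: what is moved stays moved. The work goes in short steps, Python scripts to look and compute and a shell command to move; the robot and the scene stay as the last step left them, time stands still between calls to the robot, and variables do not carry over. Pictures are saved under pics/ and viewed, at most 10 in all, crops included, and the job is handed in when it is done.

```bash
ls; mkdir -p pics; python3 - <<'E'
from bench import *
import cv2,json
s=read_state();print(s,grip_depth)
for n in("side","top"):
    c=read_camera(n);cv2.imwrite(f"pics/{n}0.png",c["color"]);print(n,{k:(v.tolist() if hasattr(v,'tolist') else v) for k,v in c.items() if k!="color"})
E
```

```text
pics
{'clock': 0.0, 'qpos': array([ 1.06322506,  0.57653237,  0.02481282,  1.43789457, -0.01501593,
        1.12900381, -0.05647847]), 'joint_velocities': array([ 0.0020387 ,  0.00205161,  0.00027533,  0.00026846,  0.00167586,
        0.00086501, -0.00029597]), 'joint_torque': array([-1.24508697e-03, -7.65753579e+01,  2.24952601e+00, -2.85950589e+01,
        1.50294718e-02,  1.28303695e-02,  4.13062276e-05]), 'eef_pos': array([ 0.27740309, -0.61487148,  0.23044652]), 'orientation': array([-3.06974043e+00, -6.60466581e-01,  6.30373949e-04]), 'ft_force': array([ 0.69502247, -0.28270273, -0.66224676]), 'moment': array([-0.05400603,  0.03280753, -0.00690108]), 'grip_force': 0.0, 'width': 0.08585275120146822} -0.0187
side {'fovy': 46.47344698347798, 'cx': 333.15483881117103, 'cy': 241.38303329999752, 'distortion': [-0.09465420366989162, 0.0, 0.0, 0.0, 0.0], 'R': [[-0.6992194710180386, -0.7149058178418269, 0.0013427453827938242], [-0.4473130962850165, 0.43603154962915763, -0.7808889047872989], [0.5576765417705555, -0.5466133545239307, -0.6246684844098749]], 't': [0.44178273251285194, 0.2735289569595181, 1.0404177270543669]}
top {'fovy': 49.11030374554501, 'cx': 321.49275508466536, 'cy': 244.88443412642758, 'distortion': [-0.08215105864197556, 0.0, 0.0, 0.0, 0.0], 'R': [[-0.017461753755430555, -0.9996164544212801, 0.021494911165512717], [-0.9875553949032633, 0.013882431346202272, -0.15665765253372474], [0.15629916555517487, -0.023962932836916178, -0.9874190339955015]], 't': [0.08598819161907559, 0.5436898604664695, 1.0356049098907132]}
```

View pics/side0.png

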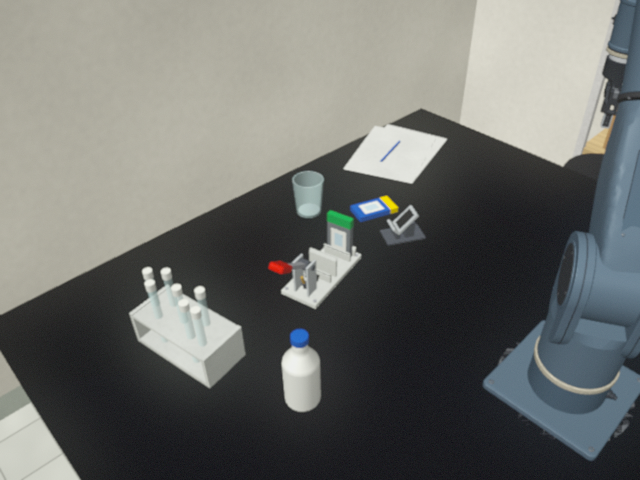

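View pics/top0.png

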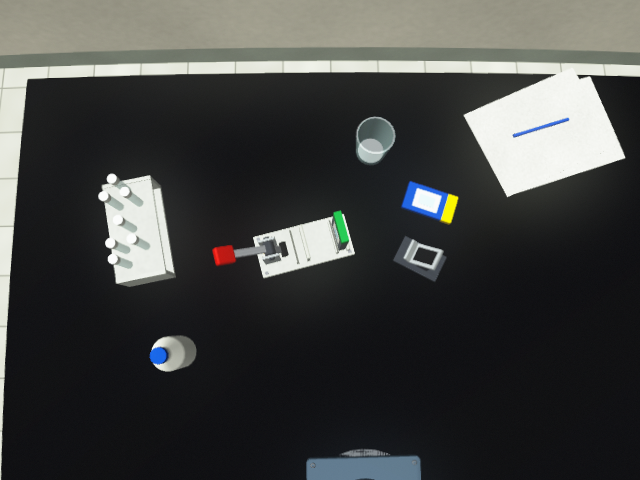

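The side view shows the cassette at about (374,208), the stand at (404,225) and the rack at (322,278). In the top view they are at (431,202), (420,258) and (303,245), with the red pad at (224,255).

```bash
cat > h.py <<'E'
import numpy as np, cv2, json
from scipy.spatial.transform import Rotation as Rn
from scipy.optimize import least_squares
from bench import *
def cam(n,save=None):
    c=read_camera(n); f=240/np.tan(np.radians(c["fovy"]/2))
    c["K"]=np.array([[f,0,c["cx"]],[0,f,c["cy"]],[0,0,1]]); c["D"]=np.array(c["distortion"]);c["R"]=np.array(c["R"]);c["t"]=np.array(c["t"])
    if save: cv2.imwrite("pics/"+save,c["color"]); np.savez("pics/"+save+".npz",K=c["K"],D=c["D"],R=c["R"],t=c["t"])
    return c
def load(s): return dict(np.load("pics/"+s+".npz"))
def ray(c,p):
    u=cv2.undistortPoints(np.array([[p]],float),c["K"],c["D"])[0,0]
    d=c["R"].T@np.array([u[0],u[1],1]); return -c["R"].T@c["t"],d/np.linalg.norm(d)
def atz(c,p,z):
    o,d=ray(c,p); return o+d*(z-o[2])/d[2]
def tri(obs):
    A=np.zeros((3,3));b=np.zeros(3);
    for c,p in obs:
        o,d=ray(c,p);P=np.eye(3)-np.outer(d,d);A+=P;b+=P@o
    X=np.linalg.solve(A,b); return X,[np.linalg.norm((np.eye(3)-np.outer(ray(c,p)[1],ray(c,p)[1]))@(X-ray(c,p)[0])) for c,p in obs]
def proj(c,X): return cv2.projectPoints(np.array(X,float).reshape(-1,3),cv2.Rodrigues(c["R"])[0],c["t"],c["K"],c["D"])[0][:,0]
def tool():
    s=read_state(); R=Rn.from_rotvec(s["orientation"]).as_matrix(); return s["eef_pos"],R
def go(X,yaw=None):
    """report shift in units along tool axes to TCP X, and turn (units of 6deg) so that tool y lies along world direction yaw (mod pi)"""
    p,R=tool(); d=R.T@(np.array(X)-p)/0.04
    print("units",np.round(d,2), end=" ")
    if yaw is not None:
        y=np.arctan2(R[1,1],R[0,1]); e=(yaw-y+np.pi/2)%np.pi-np.pi/2
        print("turn units",round(np.degrees(-e)/6,2),"(other:",round(np.degrees(-e+np.sign(e)*np.pi)/6,2),")")
E
python3 - <<'E'
from h import *
c=cam("top","top1.png");s=cam("side","side1.png")
for n,p,z in (("cas",(431,202),.014),("stand",(420,258),.03),("rack",(303,245),.012),("beaker",(370,155),0),("pad",(224,255),.145)): print(n,atz(c,p,z).round(3))
w=cam("wrist","w0.png"); p,R=tool(); print(R.round(3)); C=-w["R"].T@w["t"]; print("cam in tool",R.T@(C-p),(R.T@w["R"].T).round(3),w["K"])
def blob(c,lo,hi,box):
    x0,y0,x1,y1=box
    h=cv2.cvtColor(c["color"],cv2.COLOR_BGR2HSV)[y0:y1,x0:x1];m=cv2.inRange(h,lo,hi);M=cv2.moments(m,True);return (x0+M["m10"]/M["m00"],y0+M["m01"]/M["m00"]),M["m00"]
Y=((22,120,100),(35,255,255));B=((105,120,60),(130,255,255));Rd=((0,150,80),(8,255,255))
for n,col,bt,bs in (("yel",Y,(395,170,470,235),(340,190,405,225)),("red",Rd,(205,240,240,270),(260,255,295,280))):
    a=blob(c,*col,bt);b=blob(s,*col,bs);print(n,a,b,tri([(c,a[0]),(s,b[0])]))
t=cv2.resize(c["color"][175:285,210:470],None,fx=3,fy=3,interpolation=cv2.INTER_CUBIC)
u=cv2.resize(s["color"][190:310,262:432],None,fx=2.2,fy=2.2,interpolation=cv2.INTER_CUBIC)
im=np.zeros((600,780,3),np.uint8);im[:330]=t;im[330:330+264,:374]=u;im[330:594,400:752]=cv2.resize(w["color"],(352,264));cv2.imwrite("pics/m1.png",im)
E
```

```text
cas [ 0.64  -0.161  0.014]
stand [ 0.516 -0.127  0.03 ]
rack [0.55  0.116 0.012]
beaker [ 0.751 -0.034  0.   ]
pad [0.512 0.26  0.145]
[[ 0.912  0.411 -0.   ]
 [ 0.411 -0.912  0.001]
 [-0.    -0.001 -1.   ]]
cam in tool [ 0.08218234 -0.00128679 -0.14197302] [[ 0.001 -0.948 -0.319]
 [ 1.     0.001 -0.001]
 [ 0.001 -0.319  0.948]] [[385.61017258   0.         319.30369863]
 [  0.         385.61017258 243.16276851]
 [  0.           0.           1.        ]]
yel ((449.4019292604502, 208.77170418006432), 311.0) ((390.0617283950617, 203.43827160493828), 162.0) (array([ 0.62353604, -0.20204076,  0.01037053]), [np.float64(0.001871316060490122), np.float64(0.0018713160604901316)])
red ((223.43333333333334, 254.7923076923077), 390.0) ((279.1152263374486, 266.9012345679012), 243.0) (array([0.51423664, 0.26281042, 0.13805288]), [np.float64(0.0007298260796747234), np.float64(0.0007298260796748906)])
```

View pics/m1.png

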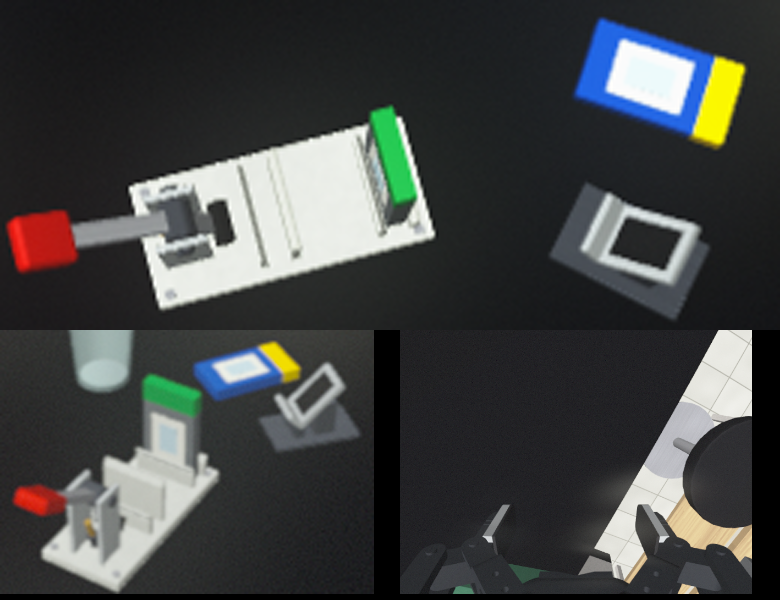

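The mosaic shows cassette, stand and rack clearly. The yellow end points right, as does the rising side of the stand's frame backrest. I'll fit the footprints from the corners.

```bash
cat >> h.py <<'E'
def fit(c,px,loc,z,x0):
    f=lambda v:(proj(c,[[v[0]+np.cos(v[2])*a-np.sin(v[2])*b,v[1]+np.sin(v[2])*a+np.cos(v[2])*b,z] for a,b in loc])-px).ravel()
    r=least_squares(f,x0); print(r.x.round(4),"deg",np.degrees(r.x[2]).round(1),"res px",np.abs(r.fun).max().round(2)); return r.x
E
python3 - <<'E'
from h import *
c=load("top1.png");s=load("side1.png")
m=lambda l:[(210+x/3,175+y/3) for x,y in l]
ms=lambda l:[(262+x/2.2,190+(y-330)/2.2) for x,y in l]
print("cas");a=fit(c,m([(600,18),(575,98),(746,64),(718,147)]),[(-.055,.03),(-.055,-.03),(.055,.03),(.055,-.03)],.014,[.64,-.16,-1.8])
print("stand");a=fit(c,m([(585,182),(549,257),(709,250),(676,320)]),[(-.075,.03),(-.075,-.03),(.025,.03),(.025,-.03)],.004,[.52,-.13,-1.9])
print("rack");a=fit(c,m([(130,186),(162,308),(400,117),(435,236)]),[(.045,.09),(-.045,.09),(.045,-.11),(-.045,-.11)],.012,[.55,.116,.2])
# heights by triangulation: stand backrest top corners, ledge etc
print("stand top right corner",tri([(c,m([(699,224)])[0]),(s,ms([(328,364)])[0])]), tri([(c,m([(684,284)])[0]),(s,ms([(345,386)])[0])]))
print("cas right corner",tri([(c,m([(746,64)])[0]),(s,ms([(275,343)])[0])]))
print("stored", tri([(c,m([(392,107)])[0]),(s,ms([(146,376)])[0])]))
E
```

```text
cas
[ 0.6391 -0.1583 -1.9118] deg -109.5 res px 1.15
stand
[ 0.5056 -0.1547 -2.0686] deg -118.5 res px 0.89
rack
[0.5467 0.123  0.2454] deg 14.1 res px 0.77
stand top right corner (array([ 0.52707352, -0.16692742,  0.0692171 ]), [np.float64(0.0004949577662201515), np.float64(0.0004949577662202029)]) (array([ 0.4890223 , -0.15433575,  0.06471946]), [np.float64(0.0017705537072651913), np.float64(0.0017705537072651182)])
cas right corner (array([ 0.65170101, -0.2233047 ,  0.01086346]), [np.float64(0.0007996709472466158), np.float64(0.0007996709472467048)])
stored (array([0.60081226, 0.04266677, 0.11873465]), [np.float64(0.0023242851352182777), np.float64(0.002324285135218289)])
```

```bash
python3 -c "
from h import *
go([.6475,-.1347,.2],np.radians(-19.5))"
```

```text
units [13.37 -7.14  0.78] turn units -7.7 (other: 22.3 )
```

```bash
python3 -m inch '[[0,0.84,-0.45,0.05,0],[0,0.84,-0.45,0.05,0],[0,0.84,-0.45,0.05,0],[0,0.84,-0.45,0.05,0],[0,0.84,-0.45,0.05,0],[0,0.84,-0.45,0.05,0],[0,0.84,-0.45,0.05,0],[0,0.84,-0.45,0.05,0]]'
python3 -m inch '[[0,0.84,-0.45,0.05,0],[0,0.84,-0.45,0.05,0],[0,0.84,-0.45,0.05,0],[0,0.84,-0.45,0.05,0],[0,0.84,-0.45,0.05,0],[0,0.84,-0.45,0.05,0],[0,0.84,-0.45,0.05,0],[0,0.84,-0.45,0.05,0]]'
python3 -m inch '[[0,0,0,0,-1],[0,0,0,0,-1],[0,0,0,0,-1],[0,0,0,0,-1],[0,0,0,0,-1],[0,0,0,0,-1],[0,0,0,0,-1],[0,0,0,0,-0.7]]'
python3 - <<'E'
from h import *
go([.6475,-.1347,.2],np.radians(-19.5))
w=cam("wrist","w1.png")
for n,o,yaw,L in (("cas",(.6391,-.1583,0),-109.5,[(x,y,.014) for x in(-.055,.055) for y in(-.03,.03)]),("stand",(.5056,-.1547,0),-118.5,[(x,y,.004) for x in(-.075,.025) for y in(-.03,.03)]+[(-.045,0,.03)]),("rack",(.5467,.123,0),14.1,[(0,0,.012)])):
    print(n,proj(w,np.array(L)@Rn.from_euler("z",yaw,degrees=True).as_matrix().T+o).round(0).tolist())
E
```

```text
clock: 0.92
eef_pos: [0.4642, -0.3719, 0.2153]
orientation: [3.071, 0.66, 0.0]
ft_force: [1.0, -0.9, 0.1]
width: 0.085
grip_force: 0.0
clock: 1.58
eef_pos: [0.6501, -0.1301, 0.1992]
orientation: [3.071, 0.661, -0.0]
ft_force: [0.3, -0.7, 0.6]
width: 0.0856
grip_force: 0.0
clock: 2.25
eef_pos: [0.6491, -0.1318, 0.1992]
orientation: [-2.561, -1.82, 0.0]
ft_force: [-0.5, 0.6, -0.3]
width: 0.0852
grip_force: 0.0
units [-0.08 -0.01 -0.02] turn units 0.05 (other: -29.95 )
cas [[285.0, 183.0], [355.0, 184.0], [288.0, 300.0], [351.0, 300.0]]
stand [[159.0, 200.0], [225.0, 211.0], [156.0, 299.0], [216.0, 308.0], [180.0, 246.0]]
rack [[82.0, -51.0]]
```

View pics/w1.png

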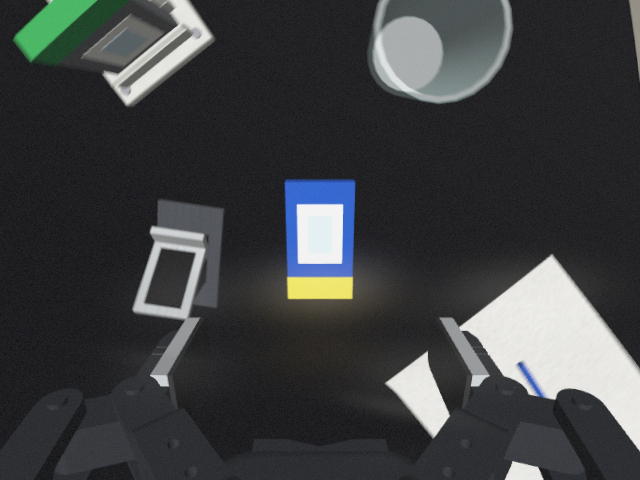

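The wrist view agrees with the estimates. The cassette corners are at (285,180), (355,180), (288,299) and (352,299), within 3 px. Next I'll refine the stand and see where the open fingertips sit in the tool frame.

```bash
python3 - <<'E'
from h import *
w=load("w1.png");p,R=tool()
for z in(0,-.013): print(z,proj(w,[R@np.array([x,y,z])+p for x in(-.011,.011) for y in(-.0428,.0428)]).round(0).tolist())
px=np.array([(158,199),(224,209),(216,307),(133,311),(188,319),(152,227),(207,236)])
L=np.array([(-.075,.03,.004),(-.075,-.03,.004),(.025,-.03,.004),(-.0012,.022,.0738),(-.0012,-.022,.0738),(-.0563,.022,.0413),(-.0563,-.022,.0413)])
# tool camera order: check which stand side is which
f=lambda v:(proj(w,L@Rn.from_euler("z",v[2]).as_matrix().T+[v[0],v[1],0])-q).ravel()
for q in (px,px[[1,0,2,4,3,6,5]]):
    r=least_squares(f,[.5056,-.1547,-2.0686]);print(r.x,np.degrees(r.x[2]),r.fun.reshape(-1,2).round(1).tolist())
fit(w,np.array([(285,181.5),(355,181.5),(288,299),(352,299)]),[(-.055,-.03),(-.055,.03),(.055,-.03),(.055,.03)],.014,[.639,-.158,-1.91])
go([.6475,-.1347,.006],np.radians(-19.5))
E
```

```text
0 [[222.0, 346.0], [421.0, 345.0], [218.0, 300.0], [426.0, 299.0]]
-0.013 [[215.0, 364.0], [429.0, 363.0], [209.0, 315.0], [434.0, 315.0]]
[ 0.53501183 -0.15759355 -1.36588373] -78.25937295482002 [[36.5, -7.3], [-81.2, 16.1], [-9.3, 1.8], [82.6, -15.5], [-16.8, 1.9], [34.3, -2.0], [-62.1, 15.0]]
[ 0.5203997  -0.15795378 -1.84509829] -105.7163446923574 [[-1.4, -8.4], [-0.7, 5.9], [-39.1, -2.9], [16.6, -6.4], [17.4, 4.1], [-1.8, -2.6], [1.1, 9.5]]
[ 0.6398 -0.1572 -1.9049] deg -109.1 res px 0.55
units [-0.08 -0.01  4.83] turn units 0.08 (other: -29.92 )
```

```bash
python3 -m inch '[[0,-0.05,0,0.9,0.1],[0,0,0,0.9,0],[0,0,0,0.9,0],[0,0,0,0.9,0],[0,0,0,0.7,0],[0,0,0,0.4,0],[0,0,0,0.33,0],[0,0,0,0,0]]' 30
python3 -m inch '[[80,0,0,0,0],[80,0,0,0,0],[90,0,0,0,0],[100,0,0,0,0],[110,0,0,0,0],[110,0,0,0,0]]' 30
python3 - <<'E'
from h import *
w=load("w1.png")
px=np.array([(158,199),(224,209),(216,307),(133,311),(188,319),(152,227),(207,236)])
L=np.array([(-.075,-.03,.004),(-.075,.03,.004),(.025,.03,.004),(-.0012,-.022,.0738),(-.0012,.022,.0738),(-.0563,-.022,.0413),(-.0563,.022,.0413)])
f=lambda v:(proj(w,L@Rn.from_euler("z",v[2]).as_matrix().T+[v[0],v[1],0])-px).ravel()
r=least_squares(f,[.5056,-.1547,-2.0686]);print(r.x,np.degrees(r.x[2]),r.fun.reshape(-1,2).round(1).tolist())
print(read_state()["eef_pos"],read_state()["width"])
E
```

```text
clock: 2.97
eef_pos: [0.647, -0.1333, -0.0047]
orientation: [-2.574, -1.796, 0.005]
ft_force: [-0.2, 0.8, 0.7]
width: 0.0853
grip_force: 0.0
clock: 3.47
eef_pos: [0.6497, -0.1338, -0.0002]
orientation: [2.574, 1.798, 0.003]
ft_force: [-0.3, 0.2, 6.4]
width: 0.0591
grip_force: 33.7
[ 0.50756045 -0.15274246 -2.06747749] -118.45773423572405 [[1.8, -1.3], [1.9, -1.0], [1.4, -0.8], [-0.1, -2.3], [-0.1, -1.8], [-1.1, 3.8], [-3.2, 3.0]]
[ 6.49651491e-01 -1.33757987e-01 -1.73596780e-04] 0.05907405317334751
```

```bash
python3 -m inch '[[110,0,0,-0.3,0],[110,0,0,-0.8,0],[110,0,0,-0.9,0],[110,0,0,-0.9,0],[110,0,0,-0.6,0],[110,0,0,0,0]]' 40
python3 -c "
from h import *
go([.5195,-.1300,.125],np.radians(-28.5));p,R=tool();print(p,np.degrees(np.arctan2(R[1,1],R[0,1])))"
```

```text
clock: 3.97
eef_pos: [0.6515, -0.1339, 0.1452]
orientation: [2.57, 1.795, 0.011]
ft_force: [1.2, 0.1, -0.9]
width: 0.0586
grip_force: 45.3
units [-1.05 -3.14  0.47] turn units 1.39 (other: -28.61 )
[ 0.6514593  -0.13391198  0.14521229] -20.146825849980708
```

```bash
python3 -m inch '[[110,-0.2,-0.6,0,0],[110,-0.25,-0.75,0,0],[110,-0.25,-0.75,0,0],[110,-0.2,-0.6,0.2,0],[110,-0.15,-0.44,0.2,0],[110,0,0,0,0.7],[110,0,0,0,0.7],[110,0,0,0,0]]'
python3 - <<'E'
from h import *
go([.5195,-.1300,.125],np.radians(-28.5))
im=np.hstack([cam("side","s2.png")["color"][140:300,330:490],cam("top","t2.png")["color"][180:340,350:510]])
w=cam("wrist","w2.png")["color"]
cv2.imwrite("pics/m2.png",np.hstack([cv2.resize(im,None,fx=1.5,fy=1.5,interpolation=cv2.INTER_CUBIC),cv2.resize(w,(320,240))]))
E
```

```text
clock: 4.63
eef_pos: [0.5156, -0.1298, 0.1224]
orientation: [-2.703, -1.601, 0.0]
ft_force: [0.1, -0.2, -2.0]
width: 0.0587
grip_force: 45.2
units [ 0.04  0.09 -0.06] turn units -0.04 (other: 29.96 )
```

View pics/m2.png

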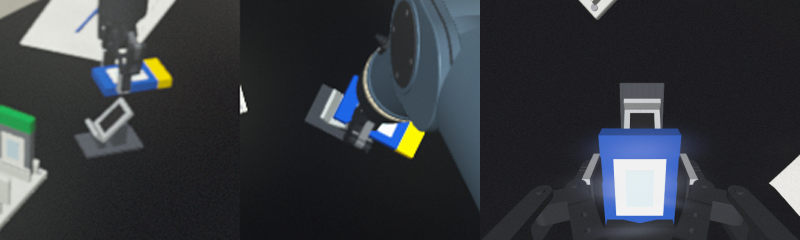

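The cassette is held level over the stand and centred laterally: the stand is at mosaic column 641 and the cassette at 640. The plate edge is at row 83. I'll check the stand pose from this view.

```bash
python3 - <<'E'
from h import *
w=load("w2.png")
L=np.array([(-.075,-.03,.004),(-.075,.03,.004),(-.0563,-.022,.0413),(-.0563,.022,.0413)])
print(proj(w,L@Rn.from_euler("z",-118.5,degrees=True).as_matrix().T+[.5066,-.1537,0]).round(1).tolist())
g=cv2.cvtColor(cv2.imread("pics/w2.png"),cv2.COLOR_BGR2GRAY)
print(g[150:260:2,322].tolist())
print(g[175,270:380:3].tolist(), g[203,270:380:3].tolist())
p,R=tool()
for z in (-.014,0):print("cas foot",proj(w,[p+R@np.array([.030,y,z]) for y in(-.03,.03)]).round(1).tolist())
E
```

```text
[[280.9, 166.5], [370.5, 166.8], [289.3, 206.5], [363.6, 206.8]]
[32, 37, 32, 27, 28, 28, 28, 28, 78, 87, 90, 87, 84, 87, 86, 88, 86, 88, 88, 85, 86, 87, 86, 97, 206, 207, 207, 211, 149, 137, 136, 133, 133, 132, 140, 204, 201, 203, 73, 44, 44, 42, 47, 46, 42, 42, 45, 46, 44, 48, 50, 47, 48, 54, 77]
[26, 29, 35, 56, 84, 85, 86, 87, 87, 88, 89, 85, 86, 86, 83, 86, 88, 88, 89, 83, 87, 87, 84, 87, 84, 87, 86, 85, 87, 86, 88, 86, 86, 29, 34, 31, 28] [31, 21, 29, 40, 84, 86, 209, 209, 209, 207, 209, 206, 208, 208, 207, 208, 208, 206, 206, 206, 207, 204, 205, 205, 207, 204, 205, 205, 204, 204, 200, 85, 75, 35, 26, 34, 35]
cas foot [[239.2, 268.8], [406.0, 268.9]]
cas foot [[246.2, 255.2], [398.5, 255.3]]
```

```bash
python3 -m inch '[[110,0.04,0.09,0.3,0],[110,0,0,0.4,0],[110,0,0,0.3,0],[110,0,0,0.1,0],[110,0,0,0.1,0],[110,0,0,0.1,0],[110,0,0,0,0]]' 30
python3 -m inch '[[110,0,0,0.1,0],[110,0,0,0.1,0],[110,-0.03,0,0.1,0],[110,-0.03,0,0.1,0],[110,0,0,0,0],[110,0,0,0,0]]'
python3 - <<'E'
from h import *
go([.5195,-.1300,.0536],np.radians(-28.5))
im=np.hstack([cam("side","s3.png")["color"][170:270,360:460],cam("top","t3.png")["color"][200:300,370:470]])
w=cam("wrist","w3.png")["color"]
cv2.imwrite("pics/m3.png",np.hstack([cv2.resize(im,None,fx=2,fy=2,interpolation=cv2.INTER_CUBIC),cv2.resize(w,(267,200))]))
E
```

```text
clock: 5.37
eef_pos: [0.5205, -0.1291, 0.0703]
orientation: [-2.699, -1.607, -0.001]
ft_force: [-2.9, 3.4, 8.4]
width: 0.0589
grip_force: 47.6
clock: 5.87
eef_pos: [0.521, -0.1287, 0.0552]
orientation: [-2.696, -1.61, -0.007]
ft_force: [0.7, 12.5, 9.0]
width: 0.0587
grip_force: 57.1
units [-0.05 -0.02  0.04] turn units 0.03 (other: -29.97 )
```

View pics/m3.png

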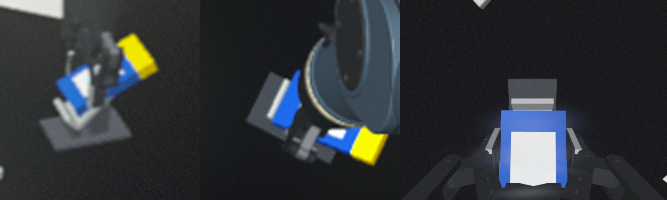

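The side crop shows the cassette tilting onto the backrest as planned, with the foot near the ledge. I'll slide it down into the corner and release.

```bash
python3 -m inch '[[110,0.02,0,0.06,0],[110,0.04,0,0.04,0],[110,0.04,0,0.04,0],[110,0,0,0,0],[80,0,0,0,0],[60,0,0,0,0],[30,0,0,0,0],[0,0,0,0,0],[0,0,0,0,0],[0,0,0,0,0]]'
python3 -m inch '[[0,0,0,-0.3,0],[0,0,0,-0.6,0],[0,0,0,-0.9,0],[0,0,0,-0.9,0],[0,0.5,0,-0.9,0],[0,0.6,0,0,0],[0,0,0,0,0]]'
python3 - <<'E'
from h import *
p,R=tool();print(p)
im=np.hstack([cam("side","s4.png")["color"][170:270,360:460],cam("top","t4.png")["color"][200:300,370:470]])
w=cam("wrist","w4.png")["color"]
cv2.imwrite("pics/m4.png",np.hstack([cv2.resize(im,None,fx=2.4,fy=2.4,interpolation=cv2.INTER_CUBIC),cv2.resize(w,(320,240))]))
E
```

```text
clock: 6.85
eef_pos: [0.5207, -0.129, 0.0484]
orientation: [-2.7, -1.605, 0.0]
ft_force: [-0.1, 0.0, -1.0]
width: 0.0854
grip_force: 0.0
clock: 7.43
eef_pos: [0.5451, -0.0857, 0.195]
orientation: [2.696, 1.611, 0.01]
ft_force: [0.4, 1.1, -0.7]
width: 0.0853
grip_force: 0.0
[ 0.54510148 -0.08570412  0.19501352]
```

View pics/m4.png

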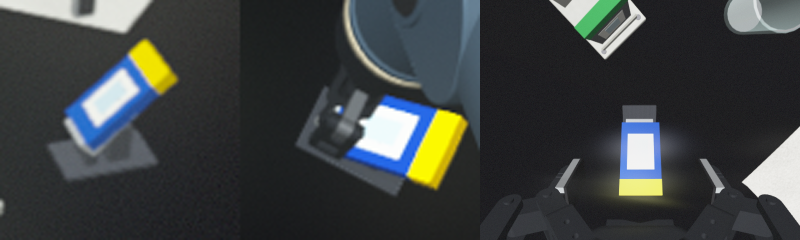

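The cassette now leans in the stand, yellow end up at the top. Next I'll turn the tool 90° so that its closing direction lies along the stand's x. One finger then pushes the top upright and the other catches it across the thickness.

```bash
python3 - <<'E'
from h import *
print(read_state()["qpos"].round(2))
u=np.array([np.cos(np.radians(-118.5)),np.sin(np.radians(-118.5)),0]);O=np.array([.5066,-.1537,0])
go(O+u*.010+[0,0,.18],np.radians(61.5)); print((O+u*.010).round(4))
# where the yellow band is, from side+top now
def blob(c,im,lo,hi):
    m=cv2.inRange(cv2.cvtColor(im,cv2.COLOR_BGR2HSV),lo,hi);m[:200]*=0;M=cv2.moments(m,True);return (M["m10"]/M["m00"],M["m01"]/M["m00"]),M["m00"]
for n in("s4.png","w4.png"):
    c=load(n);im=cv2.imread("pics/"+n);h=cv2.inRange(cv2.cvtColor(im,cv2.COLOR_BGR2HSV),(22,120,100),(35,255,255))
    k,l,st,ce=cv2.connectedComponentsWithStats(h);i=1+st[1:,4].argmax();print(n,st[i],ce[i])
    y=(l==i).astype(np.uint8);print(cv2.boxPoints(cv2.minAreaRect(np.argwhere(y)[:,::-1].astype(np.float32))).round(0).tolist())
E0=[27.2e-3,0,.108]
for n in("s4.png","w4.png"):
    print("pred top corners",n,proj(load(n),[O+u*X+np.array([-u[1],u[0],0])*y+[0,0,Z] for X,Z in((.0328,.1078),(.0229,.1177)) for y in(-.03,.03)]).round(0).tolist())
E
```

```text
[ 0.23  0.43 -0.22  1.82  0.12  0.9  -0.54]
units [-2.05 -0.    0.3 ] turn units -15.0 (other: 15.0 )
[ 0.5018 -0.1625  0.    ]
s4.png [414 186  20  23 236] [423.6059322  196.97457627]
[[412.0, 191.0], [421.0, 185.0], [435.0, 203.0], [426.0, 209.0]]
w4.png [ 278  358   88   34 1324] [337.02114804 379.48187311]
[[278.0, 391.0], [278.0, 358.0], [365.0, 358.0], [365.0, 391.0]]
pred top corners s4.png [[433.0, 203.0], [423.0, 189.0], [430.0, 200.0], [420.0, 187.0]]
pred top corners w4.png [[279.0, 391.0], [362.0, 392.0], [277.0, 389.0], [364.0, 390.0]]
```

```bash
python3 -m inch '[[0,0,0,0,-1],[0,0,0,0,-1],[0,0,0,0,-1],[0,0,0,0,-1],[0,0,0,0,-1],[0,0,0,0,-1],[0,0,0,0,-1],[0,0,0,0,-1],[0,0,0,0,-1],[0,0,0,0,-1]]'
python3 -m inch '[[20,0,0,0,-1],[40,0,0,0,-1],[60,0,0,0,-1],[75,0,0,0,-1],[75,0,0,0,-1],[75,0,0,0,0]]'
python3 -c "
from h import *
u=np.array([np.cos(np.radians(-118.5)),np.sin(np.radians(-118.5)),0]);O=np.array([.5066,-.1537,0])
go(O+u*.010+[0,0,.18],np.radians(61.5));print(read_state()['qpos'].round(2))"
```

```text
clock: 8.42
eef_pos: [0.5407, -0.0914, 0.1914]
orientation: [-1.53, -2.742, 0.002]
ft_force: [0.6, 0.6, -0.3]
width: 0.0853
grip_force: 0.0
clock: 8.92
eef_pos: [0.5408, -0.0915, 0.1913]
orientation: [-0.768, -3.044, 0.001]
ft_force: [-1.1, -1.2, -1.0]
width: 0.0601
grip_force: 0.0
units [ 0.01 -2.02  0.29] turn units 0.03 (other: -29.97 )
[ 0.51  0.48 -0.64  1.81  0.34  0.96  0.81]
```

```bash
python3 -m inch '[[75,0,-0.5,0,0],[75,0,-0.8,0,0],[75,0,-0.6,0,0],[75,0,-0.12,0,0],[75,0,0,0,0],[75,0,0,0,0]]'
python3 - <<'E'
from h import *
u=np.array([np.cos(np.radians(-118.5)),np.sin(np.radians(-118.5)),0]);O=np.array([.5066,-.1537,0])
go(O+u*.010+[0,0,.088],np.radians(61.5))
w=cam("wrist","w5.png");cv2.imwrite("pics/m5.png",cv2.resize(w["color"],(480,360)))
p,R=tool()
print(proj(w,[p+R@np.array([0,y,-.005]) for y in(-.03,.03)]).round(0).tolist(),proj(w,[O+u*.0328+np.array([-u[1],u[0],0])*y+[0,0,.1078] for y in(-.03,.03)]).round(0).tolist())
E
```

```text
clock: 9.42
eef_pos: [0.5031, -0.1611, 0.1923]
orientation: [-0.778, -3.043, -0.001]
ft_force: [-0.3, 0.7, 0.3]
width: 0.0605
grip_force: 0.0
units [ 0.01 -0.05  2.61] turn units -0.03 (other: 29.97 )
[[246.0, 330.0], [393.0, 330.0]] [[277.0, 206.0], [280.0, 297.0]]
```

View pics/m5.png

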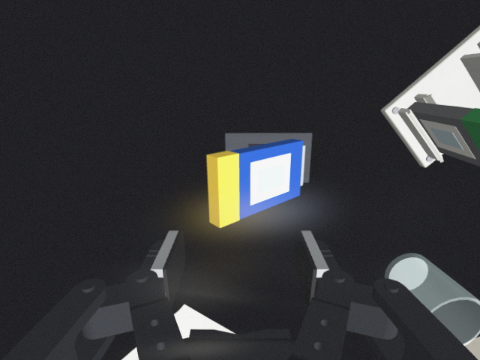

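The picture matches the prediction: the top edge is at (207,155)–(210,225) and the fingers straddle it. I'll descend, then push it upright in small steps.

```bash
python3 -m inch '[[75,0,-0.05,0.5,0],[75,0,0,0.7,0],[75,0,0,0.7,0],[75,0,0,0.5,0],[75,0,0,0.2,0],[75,0,0,0,0]]'
python3 -m inch '[[75,0,0.2,0,0],[78,0,0.2,0,0],[83,0,0.2,-0.05,0],[89,0,0.2,-0.05,0],[95,0,0.2,-0.05,0],[102,0,0.2,-0.05,0],[110,0,0.15,-0.05,0],[110,0,0,0,0]]' 20
python3 - <<'E'
from h import *
u=np.array([np.cos(np.radians(-118.5)),np.sin(np.radians(-118.5)),0]);O=np.array([.5066,-.1537,0])
p,R=tool();print("X",(p-O)@u,p[2],read_state()["width"])
im=np.hstack([cam("side","s6.png")["color"][150:270,340:460],cam("top","t6.png")["color"][180:300,370:490]])
w=cam("wrist","w6.png")["color"]
cv2.imwrite("pics/m6.png",np.hstack([cv2.resize(im,None,fx=2,fy=2,interpolation=cv2.INTER_CUBIC),cv2.resize(w,(320,240))]))
E
```

```text
clock: 9.97
eef_pos: [0.5019, -0.1614, 0.087]
orientation: [-0.771, -3.042, -0.001]
ft_force: [-0.5, 1.5, 0.8]
width: 0.0598
grip_force: 0.0
clock: 10.63
eef_pos: [0.5293, -0.1133, 0.0992]
orientation: [0.77, 3.044, 0.002]
ft_force: [0.8, -0.2, 0.4]
width: 0.0486
grip_force: 0.1
X -0.04631535404872422 0.09923280822891772 0.04857146546028263
```

View pics/m6.png

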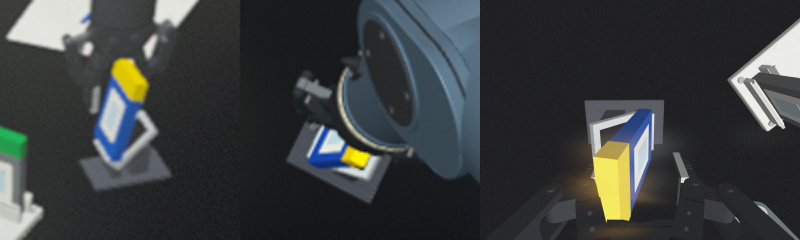

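The cassette is nearly upright, at about 78°, with its foot in the ledge trough. Closing the fingers finishes the alignment.

```bash
python3 -m inch '[[125,0,0,-0.1,0],[140,0,0,-0.1,0],[155,0,0,-0.05,0],[170,0,0,0,0],[185,0,0,0,0],[200,0,0,0,0],[215,0,0,0,0],[230,0,0,0,0],[230,0,0,0,0],[230,0,0,0,0]]' 40
python3 -m inch '[[230,0,0,-0.2,0],[230,0,0,-0.5,0],[230,0,0,-0.9,0],[230,0,0,-0.9,0],[230,0,0,-0.6,0],[230,0,0,0,0],[230,0,0,0,0]]' 60
python3 - <<'E'
from h import *
p,R=tool();print(p)
im=np.hstack([cam("side","s7.png")["color"][110:270,340:460],cam("top","t7.png")["color"][180:340,370:490]])
w=cam("wrist","w7.png")["color"]
cv2.imwrite("pics/m7.png",np.hstack([cv2.resize(im,None,fx=1.5,fy=1.5,interpolation=cv2.INTER_CUBIC),cv2.resize(w,(320,240))]))
r=np.radians(14.1);rx=np.array([np.cos(r),np.sin(r),0]);ry=np.array([-np.sin(r),np.cos(r),0])
go([.5467,.123,.24],np.radians(104.1))
E
```

```text
clock: 11.62
eef_pos: [0.5279, -0.1153, 0.1083]
orientation: [-0.774, -3.044, 0.0]
ft_force: [0.0, 0.2, -1.6]
width: 0.0132
grip_force: 40.0
clock: 12.2
eef_pos: [0.5287, -0.1154, 0.2342]
orientation: [0.773, 3.042, -0.0]
ft_force: [-0.9, -0.5, -1.5]
width: 0.0133
grip_force: 62.3
[ 0.52868758 -0.11543235  0.23415794]
units [ 2.42  5.47 -0.21] turn units -7.1 (other: 22.9 )
```

View pics/m7.png

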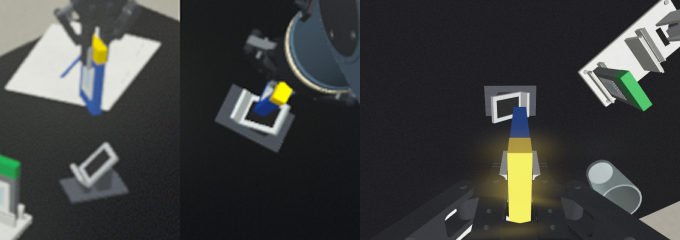

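The cassette is held vertically, yellow end up. That is my tenth picture, so from here I check numerically only. I'll carry it over the rack.

```bash
python3 -m inch '[[230,0.2,0.4,-0.2,0],[230,0.3,0.7,-0.1,0],[230,0.35,0.8,0,0],[230,0.35,0.8,0,0],[230,0.35,0.8,0,0],[230,0.35,0.8,0,0],[230,0.3,0.7,0,0],[230,0.22,0.47,0,0],[230,0,0,0,0]]'
python3 -m inch '[[230,0,0,0,-1],[230,0,0,0,-1],[230,0,0,0,-1],[230,0,0,0,-1],[230,0,0,0,-1],[230,0,0,0,-1],[230,0,0,0,-1],[230,0,0,0,-0.1],[230,0,0,0,0]]'
python3 - <<'E'
from h import *
go([.5467,.123,.18],np.radians(104.1));p,R=tool();print(p)
w=cam("wrist","w8.png")
r=np.radians(14.1);rx=np.array([np.cos(r),np.sin(r),0]);ry=np.array([-np.sin(r),np.cos(r),0]);O=np.array([.5467,.123,0])
for n in ("w8.png","top1.png"):
  for y,z in((.0145,.037),(.0085,.030),(-.0085,.058),(-.0145,.065),(.09,.012),(-.11,.012)):
    print(n,y,z,proj(load(n),[O+rx*x+ry*y+[0,0,z] for x in(-.045 if z==.012 else -.035,.035)]).round(1).tolist())
print("cas foot",proj(w,[p+R@np.array([.03,y,.071]) for y in(-.007,.007)]).round(1).tolist())
E
```

```text
clock: 13.1
eef_pos: [0.5463, 0.1291, 0.2435]
orientation: [-0.762, -3.045, -0.004]
ft_force: [0.3, 0.6, -0.5]
width: 0.0132
grip_force: 62.2
clock: 13.85
eef_pos: [0.5471, 0.1225, 0.2434]
orientation: [0.381, -3.116, -0.0]
ft_force: [-0.4, -0.4, -2.2]
width: 0.0132
grip_force: 62.2
units [0.   0.01 1.59] turn units -0.03 (other: 29.97 )
[0.54713449 0.12246903 0.2434025 ]
w8.png 0.0145 0.037 [[334.2, 169.4], [333.5, 243.3]]
w8.png 0.0085 0.03 [[327.4, 168.4], [327.1, 241.0]]
w8.png -0.0085 0.058 [[308.0, 172.8], [308.9, 250.8]]
w8.png -0.0145 0.065 [[300.5, 174.1], [301.9, 253.4]]
w8.png 0.09 0.012 [[412.2, 155.4], [406.7, 235.3]]
w8.png -0.11 0.012 [[203.2, 156.1], [210.5, 235.8]]
top1.png 0.0145 0.037 [[296.8, 262.8], [288.2, 230.4]]
top1.png 0.0085 0.03 [[299.7, 262.5], [291.1, 230.3]]
top1.png -0.0085 0.058 [[307.6, 258.6], [298.8, 225.6]]
top1.png -0.0145 0.065 [[310.5, 257.4], [301.6, 224.2]]
top1.png 0.09 0.012 [[263.3, 278.2], [254.0, 241.6]]
top1.png -0.11 0.012 [[355.5, 253.7], [345.4, 217.8]]
cas foot [[304.5, 210.9], [329.1, 210.9]]
```

```bash
python3 - <<'E'
from h import *
g=cv2.imread("pics/w8.png");h=cv2.cvtColor(g,cv2.COLOR_BGR2GRAY)
for r in (158,162): 
    q=h[r-1:r+2].mean(0);e=np.abs(np.diff(cv2.GaussianBlur(q[None],(5,1),0)[0]));print(r,[(int(i),int(q[i-3]),int(q[i+3])) for i in np.where((e>6)&(e>=np.roll(e,1))&(e>np.roll(e,-1)))[0] if 180<i<430])
for r in range(150,232,5): print(r,h[r,284:352:2].tolist())
for c in (240,280,350,380):
    q=h[130:250,c].astype(int);e=np.abs(np.diff(q));print("col",c,[(130+int(i),int(q[i]),int(q[i+1])) for i in np.where(e>12)[0]])
m=cv2.inRange(cv2.cvtColor(g,cv2.COLOR_BGR2HSV),(105,110,40),(130,255,255))
for r in (205,210,213,217,222,230,240): print("blue",r,np.where(m[r,280:350])[0][[0,-1]]+280 if m[r,280:350].any() else None)
E
```

```text
158 [(207, 32, 230), (414, 230, 34)]
162 [(207, 32, 236), (213, 236, 187), (220, 184, 234), (400, 231, 185), (407, 186, 233), (414, 233, 29)]
150 [35, 34, 28, 32, 34, 33, 29, 30, 35, 32, 30, 29, 31, 31, 28, 30, 35, 33, 37, 31, 34, 27, 35, 32, 29, 34, 30, 34, 31, 25, 29, 28, 32, 35]
155 [127, 125, 131, 130, 130, 130, 131, 130, 130, 132, 132, 132, 133, 129, 132, 135, 131, 131, 132, 133, 131, 134, 132, 134, 134, 134, 132, 132, 133, 133, 130, 130, 131, 130]
160 [231, 233, 232, 232, 232, 233, 232, 233, 232, 234, 232, 231, 233, 232, 232, 232, 232, 232, 232, 232, 232, 231, 231, 232, 231, 232, 233, 234, 232, 232, 232, 233, 232, 233]
165 [232, 233, 233, 234, 235, 232, 233, 232, 232, 233, 233, 230, 230, 228, 229, 230, 231, 231, 232, 233, 234, 232, 233, 232, 231, 230, 232, 233, 232, 231, 231, 231, 233, 232]
170 [234, 234, 233, 233, 233, 234, 232, 232, 232, 232, 228, 129, 129, 127, 196, 231, 230, 232, 233, 233, 233, 234, 233, 179, 151, 149, 220, 232, 231, 232, 233, 234, 234, 233]
175 [233, 233, 233, 234, 232, 233, 232, 233, 233, 230, 215, 227, 231, 230, 203, 232, 232, 231, 233, 233, 233, 233, 23
[... 2239 characters left out ...]
, 234, 204), (244, 204, 36)]
col 280 [(154, 29, 123), (155, 123, 208), (156, 208, 225), (243, 232, 198), (244, 198, 42)]
col 350 [(154, 46, 130), (155, 130, 215), (156, 215, 229), (190, 221, 127), (191, 127, 81), (194, 82, 64), (196, 54, 38), (221, 46, 104), (222, 104, 196), (223, 196, 234), (243, 233, 205), (244, 205, 42)]
col 380 [(153, 35, 51), (154, 51, 122), (155, 122, 212), (156, 212, 226), (181, 233, 213), (182, 213, 114), (199, 113, 142), (200, 142, 205), (205, 215, 180), (206, 180, 99), (241, 120, 159), (242, 159, 212), (246, 216, 183), (247, 183, 66), (248, 66, 35)]
blue 205 None
blue 210 None
blue 213 None
blue 217 [307 331]
blue 222 [307 332]
blue 230 [305 333]
blue 240 [304 334]
```

The slot floor shows clearly between columns 312.5 and 329.5, and the cassette foot is centred at 319.5. That calls for a shift of about +1.5 mm in tool y. I'll descend to just above the lips and measure again.

```bash
python3 -m inch '[[230,0,0.04,0.4,0],[230,0,0,0.6,0],[230,0,0,0.6,0],[230,0,0,0.5,0],[230,0,0,0.23,0],[230,0,0,0.1,0],[230,0,0,0,0],[230,0,0,0,0]]'
python3 - <<'E'
from h import *
w=cam("wrist","w9.png");g=w["color"];h=cv2.cvtColor(g,cv2.COLOR_BGR2GRAY)
p,R=tool();print(p,R[2].round(4))
m=cv2.inRange(cv2.cvtColor(g,cv2.COLOR_BGR2HSV),(105,110,40),(130,255,255))
r0=np.where(m[:,300:340].sum(1)>255*8)[0][0];print("first blue row",r0)
for r in (r0+3,r0+8,r0+20,r0+40): q=np.where(m[r,270:370])[0]+270;print(r,q[0],q[-1])
for r in range(r0-50,r0+6,4): print(r,h[r,286:350:2].tolist())
print("pred foot/slot row", proj(w,[p+R@np.array([.03,0,.071]),p+R@np.array([.035,0,.146-.065]),p+R@np.array([.035,0,.146-.012])]).round(1).tolist())
E
```

```text
clock: 14.57
eef_pos: [0.5476, 0.1251, 0.1481]
orientation: [-0.384, 3.117, 0.001]
ft_force: [0.5, 0.5, -1.8]
width: 0.0134
grip_force: 62.3
[0.54771522 0.12508476 0.14840434] [-1.6e-03  1.0e-04 -1.0e+00]
first blue row 214
217 307 331
222 306 332
234 305 333
254 303 335
164 [41, 39, 40, 40, 41, 39, 43, 41, 42, 44, 41, 42, 44, 42, 44, 42, 41, 44, 43, 41, 41, 43, 41, 42, 43, 45, 40, 45, 39, 41, 41, 40]
168 [218, 219, 219, 220, 218, 217, 218, 220, 220, 219, 219, 217, 217, 217, 216, 218, 219, 218, 218, 218, 218, 216, 217, 218, 220, 219, 219, 220, 218, 218, 218, 218]
172 [232, 231, 232, 233, 232, 232, 231, 231, 233, 232, 232, 232, 231, 231, 230, 233, 232, 232, 231, 230, 231, 232, 232, 231, 232, 231, 233, 233, 232, 232, 233, 231]
176 [232, 232, 232, 232, 232, 232, 232, 231, 231, 231, 230, 230, 229, 231, 231, 231, 231, 230, 230, 230, 230, 232, 232, 232, 232, 233, 233, 233, 233, 232, 231, 231]
180 [232, 232, 232, 233, 234, 234, 227, 224, 224, 221, 224, 231, 230, 231, 231, 231, 232, 233, 231, 231, 233, 233, 229, 225, 224, 223, 226, 232, 231, 232, 231, 231]
184 [231, 230, 232, 233, 233, 232, 
[... 805 characters left out ...]
233, 226, 212, 214, 228, 229, 229, 227, 179, 231, 233, 231, 232, 231, 231, 231, 231, 232, 232, 232, 182, 147, 150, 149, 223, 232, 232, 233, 233, 231]
208 [233, 233, 232, 230, 212, 217, 230, 229, 230, 225, 180, 232, 232, 231, 232, 231, 231, 232, 232, 232, 232, 231, 183, 148, 147, 149, 232, 232, 230, 229, 232, 231]
212 [232, 232, 231, 229, 213, 217, 230, 230, 231, 227, 180, 222, 223, 223, 224, 223, 222, 223, 222, 223, 223, 223, 169, 142, 148, 150, 231, 233, 231, 231, 231, 230]
216 [231, 233, 232, 229, 216, 216, 230, 230, 230, 228, 159, 50, 55, 53, 55, 53, 54, 56, 51, 57, 49, 54, 54, 100, 150, 150, 232, 233, 230, 231, 231, 230]
pred foot/slot row [[316.8, 211.4], [316.8, 199.0], [317.2, 183.5]]
```

```bash
python3 -m inch '[[230,0,-0.02,0,0],[230,0,0,0.2,0],[230,0,0,0.2,0],[230,0,0,0.2,0],[230,0,0,0.2,0],[230,0,0,0,0]]'
python3 -m inch '[[230,0,0,0.2,0],[230,0,0,0.2,0],[230,0,0,0.15,0],[230,0,0,0.1,0],[230,0,0,0.05,0],[230,0,0,0,0]]'
```

```text
clock: 15.12
eef_pos: [0.5463, 0.1234, 0.1133]
orientation: [0.385, -3.115, 0.001]
ft_force: [0.2, -0.2, -3.0]
width: 0.0131
grip_force: 62.2
clock: 15.62
eef_pos: [0.5471, 0.1239, 0.0868]
orientation: [0.385, -3.117, 0.0]
ft_force: [-0.2, 0.2, -0.8]
width: 0.0133
grip_force: 62.2
```

```bash
python3 -m inch '[[230,0,0,0.05,0],[230,0,0,0.05,0],[230,0,0,0,0]]' 40
python3 -m inch '[[230,0,0,0.03,0],[230,0,0,0.03,0],[230,0,0,0,0]]'
```

```text
clock: 15.87
eef_pos: [0.5473, 0.1238, 0.0832]
orientation: [-0.385, 3.118, -0.0]
ft_force: [-0.6, -0.4, -2.9]
width: 0.0134
grip_force: 62.2
clock: 16.12
eef_pos: [0.5473, 0.1238, 0.0808]
orientation: [0.385, -3.118, 0.0]
ft_force: [-0.1, -0.2, -1.6]
width: 0.0134
grip_force: 62.3
```

```bash
python3 -m inch '[[230,0,0,0.03,0],[230,0,0,0.03,0],[230,0,0,0,0]]'
python3 -m inch '[[230,0,0,0.02,0],[230,0,0,0.02,0],[230,0,0,0,0]]'
python3 - <<'E'
from h import *
c=cam("side","s10.png");p,R=tool();g=c["color"]
h=cv2.inRange(cv2.cvtColor(g,cv2.COLOR_BGR2HSV),(22,120,100),(35,255,255));k,l,st,ce=cv2.connectedComponentsWithStats(h);i=1+st[1:,4].argmax();print(st[i],ce[i])
b=cv2.inRange(cv2.cvtColor(g,cv2.COLOR_BGR2HSV),(105,110,40),(130,255,255));k,l,st,ce=cv2.connectedComponentsWithStats(b);print([s.tolist() for s in st if 20<s[4]<3000])
r=np.radians(14.1);rx=np.array([np.cos(r),np.sin(r),0]);ry=np.array([-np.sin(r),np.cos(r),0]);O=np.array([p[0],p[1],0])
for z in(.122,.124,.126,.1): print(z,proj(c,[O+rx*x+ry*y+[0,0,z] for x in(-.03,.03) for y in(-.007,.007)]).round(1).tolist())
E
```

```text
clock: 16.37
eef_pos: [0.5475, 0.1241, 0.0799]
orientation: [-0.385, 3.117, -0.001]
ft_force: [-5.1, -2.6, 16.4]
width: 0.0133
grip_force: 64.9
clock: 16.62
eef_pos: [0.5475, 0.1242, 0.0799]
orientation: [-0.385, 3.116, -0.003]
ft_force: [-9.7, -4.3, 35.3]
width: 0.0133
grip_force: 67.8
[321 234  11  15 136] [325.94852941 241.02205882]
[[305, 242, 8, 19, 81], [322, 249, 10, 24, 127], [289, 328, 20, 19, 322]]
0.122 [[333.0, 238.4], [329.5, 241.9], [309.5, 229.4], [306.0, 232.8]]
0.124 [[333.0, 237.7], [329.5, 241.1], [309.5, 228.7], [305.9, 232.1]]
0.126 [[333.0, 236.9], [329.5, 240.4], [309.5, 228.0], [305.9, 231.3]]
0.1 [[333.0, 246.4], [329.5, 249.9], [309.8, 237.4], [306.2, 240.7]]
```

The cassette is on the floor: contact at the expected height, with the yellow/blue boundary in line with a top at 122 mm. I'll ease off, open just a little and rise.

```bash
python3 -m inch '[[230,0,0,-0.04,0],[230,0,0,-0.02,0],[225,0,0,0,0],[210,0,0,0,0],[200,0,0,0,0],[195,0,0,0,0],[195,0,0,0,0]]' 20
python3 -m inch '[[195,0,0,-0.2,0],[195,0,0,-0.4,0],[195,0,0,-0.8,0],[195,0,0,-0.8,0],[195,0,0,-0.8,0],[195,0,0,-0.5,0],[195,0,0,0,0]]'
python3 - <<'E'
from h import *
p,R=tool();print(p,read_state()["qpos"].round(2))
for n in("side","top"):
    c=cam(n,n+"11.png");g=cv2.cvtColor(c["color"],cv2.COLOR_BGR2HSV)
    for col,lo,hi in(("yel",(22,120,100),(35,255,255)),("red",(0,150,80),(8,255,255)),("blue",(105,110,40),(130,255,255))):
        k,l,st,ce=cv2.connectedComponentsWithStats(cv2.inRange(g,lo,hi));print(n,col,[(s.tolist(),q.round(1).tolist()) for s,q in zip(st[1:],ce[1:]) if s[4]>25])
r=np.radians(14.1);rx=np.array([np.cos(r),np.sin(r),0]);ry=np.array([-np.sin(r),np.cos(r),0]);O=np.array([.5473,.1238,0])
for n in("side11.png","top11.png"):
    print(n,"top corners",proj(load(n),[O+rx*x+ry*y+[0,0,.122] for x in(-.03,.03) for y in(-.007,.007)]).round(1).tolist(),"pad",proj(load(n),[O+ry*.138+[0,0,.145],O+ry*.158+[0,0,.095]]).round(1).tolist())
E
```

```text
clock: 17.25
eef_pos: [0.5473, 0.1239, 0.079]
orientation: [0.385, -3.118, -0.0]
ft_force: [0.0, 0.1, 0.1]
width: 0.0199
grip_force: 0.0
clock: 17.83
eef_pos: [0.549, 0.1253, 0.2242]
orientation: [-0.385, 3.111, 0.002]
ft_force: [0.6, 0.8, -0.9]
width: 0.02
grip_force: 0.0
[0.54897528 0.12530297 0.22424285] [ 0.25  0.52 -0.86  1.74  0.44  1.09  1.06]
side yel [([305, 228, 27, 21, 348], [318.1, 238.1])]
side red [([268, 260, 24, 15, 248], [279.2, 266.9])]
side blue [([305, 242, 27, 31, 229], [320.2, 254.9]), ([289, 328, 20, 19, 320], [298.8, 337.1])]
top yel [([294, 236, 12, 18, 110], [299.6, 245.8])]
top red [([212, 245, 24, 21, 391], [223.4, 254.8])]
top blue [([513, 118, 56, 19, 159], [540.7, 126.9]), ([299, 254, 7, 6, 29], [302.1, 256.2]), ([149, 347, 19, 17, 258], [158.2, 355.3])]
side11.png top corners [[333.1, 238.4], [329.7, 241.8], [309.7, 229.4], [306.1, 232.8]] pad [[281.5, 263.2], [277.1, 287.8]]
top11.png top corners [[305.6, 251.6], [298.4, 253.5], [297.5, 221.5], [290.4, 223.4]] pad [[225.3, 254.2], [219.4, 260.5]]
```

The cassette stands in the slot on its own. Next is the lever, with shut fingers placed over the red pad.

```bash
python3 -m inch '[[255,0,0.5,0,0],[255,0,0.8,0,0],[255,0,0.8,0,0],[255,0,0.8,0,0],[255,0,0.5,0.2,0],[255,0,0,0.3,0],[255,0,0,0,0],[255,0,0,0,0]]' 30
python3 -c "
from h import *
go([.5132,.2595,.150],np.radians(104.1));print(tool()[0])"
```

```text
clock: 18.6
eef_pos: [0.5138, 0.2544, 0.1978]
orientation: [0.385, -3.115, 0.003]
ft_force: [-0.8, -0.8, 0.1]
width: -0.0005
grip_force: 0.0
units [-0.02  0.13  1.19] turn units -0.0 (other: 30.0 )
[0.51377688 0.25437752 0.19779803]
```

```bash
python3 -m inch '[[255,0,0.13,0.4,0],[255,0,0,0.4,0],[255,0,0,0.2,0],[255,0,0,0.15,0],[255,0,0,0,0]]'
python3 -m inch '[[255,0,0.06,0.12,0],[255,0,0.06,0.12,0],[255,0,0.06,0.12,0],[255,0,0.05,0.12,0],[255,0,0.05,0.12,0],[255,0,0,0,0]]'
python3 -m inch '[[255,0,0.04,0.12,0],[255,0,0.04,0.12,0],[255,0,0.03,0.12,0],[255,0,0.03,0.12,0],[255,0,0,0.1,0],[255,0,0,0,0],[255,0,0,0,0]]'
```

```text
clock: 19.02
eef_pos: [0.513, 0.2595, 0.1524]
orientation: [0.383, -3.117, 0.002]
ft_force: [-0.2, -0.3, 0.3]
width: -0.0001
grip_force: 0.0
clock: 19.52
eef_pos: [0.5105, 0.2731, 0.13]
orientation: [-0.386, 3.116, 0.003]
ft_force: [-1.6, 1.1, 5.3]
width: -0.0001
grip_force: 2.5
clock: 20.1
eef_pos: [0.5087, 0.2766, 0.1057]
orientation: [0.385, -3.117, 0.001]
ft_force: [-0.7, -0.1, 1.3]
width: -0.0004
grip_force: 0.0
```

```bash
python3 -m inch '[[255,0,0,0.1,0],[255,0,0,0.1,0],[255,0,0,0.1,0],[255,0,0,0,0]]'
python3 -m inch '[[255,0,0,0.04,0],[255,0,0,0.04,0],[255,0,0,0,0]]'
python3 -m inch '[[255,0,0,-0.3,0],[255,0,0,-0.7,0],[255,0,0,-0.9,0],[255,0,0,-0.9,0],[255,0,0,-0.6,0],[255,0,0,0,0],[255,0,0,0,0]]'
python3 - <<'E'
from h import *
for n in("side","top"):
    c=cam(n,n+"12.png");g=cv2.cvtColor(c["color"],cv2.COLOR_BGR2HSV)
    for col,lo,hi in(("yel",(22,120,100),(35,255,255)),("red",(0,150,80),(8,255,255)),("green",(50,120,60),(80,255,255))):
        k,l,st,ce=cv2.connectedComponentsWithStats(cv2.inRange(g,lo,hi));print(n,col,[(s.tolist(),q.round(1).tolist()) for s,q in zip(st[1:],ce[1:]) if s[4]>25])
E
```

```text
clock: 20.43
eef_pos: [0.509, 0.2773, 0.0958]
orientation: [-0.385, 3.116, -0.001]
ft_force: [-5.7, -5.1, 25.4]
width: 0.0003
grip_force: 12.9
clock: 20.68
eef_pos: [0.5091, 0.2775, 0.0949]
orientation: [-0.384, 3.114, -0.002]
ft_force: [-10.9, -10.9, 50.0]
width: -0.0
grip_force: 25.3
clock: 21.27
eef_pos: [0.5094, 0.2774, 0.228]
orientation: [-0.384, 3.115, 0.001]
ft_force: [0.1, -0.1, -0.5]
width: 0.0002
grip_force: 0.0
side yel [([305, 228, 28, 21, 351], [318.5, 237.7])]
side red [([265, 280, 23, 21, 311], [276.0, 289.7])]
side green [([327, 210, 27, 19, 325], [339.7, 218.8])]
top yel [([293, 220, 7, 6, 28], [296.5, 222.1])]
top red []
top green [([333, 210, 16, 33, 284], [340.3, 226.3])]
```

The pad is at (276,290) in the side view, matching the predicted fully-down position, and the cassette hasn't moved. One last settling check, then I hand in.

```bash
python3 -m inch '[[255,0.5,0,-0.5,0],[255,0.5,0,-0.5,0],[255,0.5,0,0,0],[255,0,0,0,0],[255,0,0,0,0],[255,0,0,0,0],[255,0,0,0,0]]'
python3 - <<'E'
from h import *
c=cam("side");g=cv2.cvtColor(c["color"],cv2.COLOR_BGR2HSV)
for lo,hi in(((22,120,100),(35,255,255)),((0,150,80),(8,255,255))):
    k,l,st,ce=cv2.connectedComponentsWithStats(cv2.inRange(g,lo,hi));print(ce[1+st[1:,4].argmax()])
print(job_done())
E
```

```text
clock: 21.95
eef_pos: [0.4513, 0.2622, 0.2659]
orientation: [0.384, -3.117, 0.0]
ft_force: [-0.5, 1.1, 0.2]
width: 0.0002
grip_force: 0.0
[318.5625     237.67329545]
[275.97096774 289.7483871 ]
the job is handed in; nothing more can be done
None
```

The blue cassette stands yellow end up in the rack's clamp slot, released, and the red lever is held down by its detent; I handed in at about 22 s, though pressing the lever reached 50 N at the fingertips, above the 40 N limit stated for the arm and gripper body.

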